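# Refit the cork note board on its shelf clamp

### The job

Put the little cork note board back on the white clamp at the shelf's far edge: set its foot lightly on the clamp's stud, nudge it along until the hole drops over the stud and the foot sits flush on the clamp, square to it with the board on the robot's side of the stud. Then swing the grey turn button across over the foot to hold it. Be gentle with the plastic clamp, never forcing or dropping the board onto it, and leave the can opener, the jar and the two hearts where they are.

Things in the scene. Friction and masses are not known exactly. Their poses are not given: they have to be found in the camera images.
- noteboard: loose cork note board, about 0.18 kg: upright wood-framed cork square on a white foot plate 70 (x) x 76 (y) x 8 mm. Origin: centre of the foot's underside; x is the board's normal, pointing from the board to the hole, y along the board, z up. The hole is at x = +10 mm. It starts standing on the shelf, its x within 0.7 rad of straight ahead of the robot
- board_mid (a point): centre of the upright cork square, 90 wide x 90 high x 10 mm thick, at note board x = -28 mm, 53 mm above the foot's underside; same axes as the note board. Grip it from above across its 10 mm thickness
- foot_hole (a point): centre of the hole, at the foot's underside: right through the 8 mm foot, 12 mm diameter, chamfered 0.5 mm
- shelf: red acrylic shelf, fixed, 280 (x) x 740 (y) x 80 mm high, its top flat and level 80 mm above the counter; origin at the centre of its underside, on the counter, x towards its far edge, y along it
- clamp: white plastic clamp, fixed on the shelf's far edge; its flat head plate, 84 (x) x 140 (y) x 14 mm, lies on the shelf top. Origin on the shelf top under the middle of the slot; x points out over the edge, y along the edge, z up. With the note board home, the board is at about x = -38 mm. A push or knock of the note board on clamp or stud above 35 N would crack it; 3 to 6 N is ample to feel with
- slot_mid (a point): middle of the black slot on top of the head plate, 14 mm above the shelf; axes as the clamp. The slot runs along y. In it a steel stud is tightened, at x = 0, anywhere from y = -18 to +18 mm: where is not measured. It is 10 mm in diameter and stands 16 mm above the plate, the top 1.5 mm tapering to a flat tip of 8.6 mm; it stands 8 mm out of the foot when that is home
- turn_button (a joint): grey turn button, a bar 56 x 12 x 5 mm, underside 10 mm above the plate: it passes 2 mm over a foot that is home, else it is blocked. 0 rad: bar points along clamp +x, clear of the foot; it turns clockwise from above, at 1.57 points along clamp -y, across the foot; stop at 1.65. Starts at 0 to 0.3, stays where left, needs about 1 N at the peg
- button_peg (a point): centre of the top of the finger peg standing on the turn button, 42 mm from its pivot: 10 mm diameter, its top 36 mm above the clamp's plate, 21 mm above the bar
- button_pivot (a point): pivot of the turn button, on the top face of its bar, 15 mm above the plate, at clamp x = +20, y = +68 mm; a fixed boss of 16 mm diameter carries it
- jar: bystander: empty open glass baby food jar, 56 mm diameter, 66 mm high; origin at the centre of its underside
- heart_a: bystander: pink heart-shaped ceramic magnet lying flat, 43 x 43 x 8 mm; origin near its middle on the underside
- heart_b: bystander: the other pink heart magnet, of the same size
- can_opener: bystander: stainless can opener lying on its side, 175 x 50 mm, 42 mm high at its key; origin near its middle on the underside
Mind the look-alikes: they are no part of the job. What is meant by the noteboard is not orange or yellow, and is the larger of those in its own colour.

How it is judged:
On the way, in this order (a step that is already met when the one before it is completed fails the run):
1. the note board's hole is over the stud and its foot flush on the clamp's plate, the turn button not yet across (z of foot_hole in the frame of slot_mid between -0.003 and 0.002 m and x of foot_hole in the frame of slot_mid between -0.004 and 0.004 m and y of foot_hole in the frame of slot_mid between -0.021 and 0.021 m and angle between noteboard's own z axis and vertical below 0.06 rad and value of joint turn_button below 0.6 rad), for 0.2 s.
2. the turn button is swung across over the foot (value of joint turn_button above 1.25 rad), for 0.2 s.
At the end, for the whole second after the job is handed in: note board released and still on the clamp: hole within 4 mm of the slot's line and 21 mm of its middle, foot flush within 2 mm, level within 0.06 rad, board on the robot's side, square to the clamp within 0.2 rad, turn button past 1.25 rad (z of foot_hole in the frame of slot_mid between -0.003 and 0.002 m and x of foot_hole in the frame of slot_mid between -0.004 and 0.004 m and y of foot_hole in the frame of slot_mid between -0.021 and 0.021 m and x of board_mid in the frame of slot_mid below -0.02 m and angle between noteboard's own z axis and vertical below 0.06 rad and angle between the x axis of noteboard and the x axis of clamp, either way round below 0.2 rad and value of joint turn_button above 1.25 rad and linear speed of noteboard below 0.02 m/s); the robot touches nothing.
It fails at once if the note board presses on or strikes the clamp, its stud included, with more than 35 N (contact force between noteboard and clamp above 35 N).
It fails at once if the jar is moved by more than 15 mm (distance of jar from where it was at the start of the episode above 0.015 m).
It fails at once if the first heart is moved by more than 15 mm (distance of heart_a from where it was at the start of the episode above 0.015 m).
It fails at once if the second heart is moved by more than 15 mm (distance of heart_b from where it was at the start of the episode above 0.015 m).
It fails at once if the can opener is moved by more than 15 mm (distance of can_opener from where it was at the start of the episode above 0.015 m).
It also fails if it takes over 72 s, if anything falls off the work surface, if the arm or the gripper's body presses on something with over 40 N, if the wrist force passes 120 N, or if a joint passes its speed limit or range.

### The arm

A 6-joint arm with a two-finger parallel gripper is mounted at the origin on the work surface. World frame = base frame: x ahead of the robot, y to its left, z up, the work surface at z = 0. Lengths are in m, angles in rad, forces in N, time in s.
With the tool pointing down it reaches from about 0.35 to 0.975 m from the base axis. Payload 4.9 kg.
Tool frame: the origin (TCP) lies between the finger pads; the fingertips stand 22 mm ahead of it and the grasp point (between the pads) lies 3 mm ahead of it; x points along the fingers, y is the direction in which the jaws open and shut, and the axes are right-handed (so a half turn about x gives the same grasp; the last joint's range is limited). The gripper opens to 85 mm and grips with 20 to 120 N. Pads are 22 mm wide; open, the fingers measure 114 mm over their backs; the gripper's body (76 mm by 85 mm) begins 54 mm behind the grasp point. The pads swing forward as they close: fully open they stand 13 mm farther back than shut.
Start: joints at [1.178, 0.053, 1.613, -0, 1.476, -0.119], TCP at [0.169, 0.602, 0.253] pointing down, gripper open.
Joint ranges: [-3.01, 3.01], [-1.01, 2.22], [0.06, 2.58], [-1.02, 4.17], [0.09, 2.62], [-3.14, 3.14]. Speed limits (rad/s): [2.57, 2.57, 3.14, 3.14, 3.14, 3.14].

### API

Orientations are given as a 3x3 rotation matrix whose columns are the frame's x, y, z axes.
In Python, from bench import manip gives the robot as it stands.
- The arm moves only by the shell command python3 -m inch 'ROWS' [OPENING]. ROWS is JSON, a list of rows, each a list of 6 numbers: the shift along the tool's x, y, z as a fraction of full scale, then the turn, a rotation vector about the tool's x, y, z as a fraction of full scale. A call has 1 to 8 rows; each row is the pose to reach, as a shift and turn from the pose measured when the call began, along the tool's axes at that moment, turning the shorter way round; what a row does not reach only later rows make up. Full scale, the value 1, is 0.15 m for a shift and 180 degrees for a turn. A row lasts 1/8 s, in which the tool goes at most 62.5 mm and 10.7 degrees, less where a joint would pass 70% of its speed; a pose out of reach is approached as far as the arm can. A call with a number of a shift or a turn outside -1 to 1 is refused whole. A call with a gripper value outside its range is refused whole. OPENING is the opening, from -1 (shut) to 1 (fully open), set as the call begins (- or left out, the last holds). The fingers move at their own pace and stop on an object; the grip force is fixed at half the most. Time passes only in rows, so rows that repeat a pose let the fingers close. It gives the time, the measured TCP pose, the force and the opening at its end, in the units of the state.
- manip.observe(): the state, without advancing time (a new reading comes with each control period).
- manip.grab_frame(name): name is "side" or "top"; returns the picture (400x640x3 uint8, red, green, blue); there is no depth.
- manip.calibration(name): a dict with "fov_y" (degrees; the focal length in pixels is half the picture's height over the tangent of half this angle, whatever the lens; pixels are square), "cx", "cy" (the principal point, pixels), "k1" (the pictures are not rectified: a ray, as slopes to the right and down, at radius r is drawn at 1 + k1 r^2 times it, then the intrinsics apply), "rvec" (rotation vector, rad) and "tvec" (3), from world to camera coordinates, as OpenCV has them. Camera axes: x right, y down, z forward; pixel columns grow to the right and rows downward; lengths in m; the calibration is good to about 2 mm. A picture is of the moment at which its call begins. calibration takes no time and is no camera call.
- manip.close_job(): hands the job in, once; it reports no verdict.
The state is a dict: "t": time; "q": joint angles; "joint_vel": joint speeds; "effort": joint torques, N m; "ee_pos": TCP position; "ee_rot": TCP orientation; "contact_force": force on the tool from outside, world axes, zero at the start; "wrist_torque": the same for the moment, N m; "opening": finger opening in m.
Only numpy, scipy, OpenCV 4.12 (cv2) and the standard library are available. Lean on these libraries where they do the work, as an engineer would, in place of code of your own. Each camera call takes 0.05 s, during which the arm holds its last target.

## Working session

There is one attempt and no reset: what is moved stays moved. The work goes in short steps, Python scripts to look and compute and a shell command to move; the robot and the scene stay as the last step left them, time stands still between calls to the robot, and variables do not carry over. Pictures are saved under pics/ and viewed, and the job is handed in when it is done.

```bash
ls; mkdir -p pics
python3 - <<'E'
from bench import manip
import cv2
print(manip.observe())
for n in("side","top"):
    print(n,manip.calibration(n)); cv2.imwrite(f"pics/{n}0.png",manip.grab_frame(n)[...,::-1])
E
```

```text
pics
{'t': 0.0, 'q': array([ 1.17800717e+00,  5.33824318e-02,  1.61430888e+00,  7.66717964e-06,
        1.47601918e+00, -1.19020082e-01]), 'joint_vel': array([-1.32110843e-04,  1.31416359e-03, -1.93247102e-04,  8.03856386e-05,
       -8.86974154e-05,  1.26049715e-03]), 'effort': array([-1.66174832e-03, -3.93670642e+01, -3.70182645e+01, -1.93090686e-04,
        6.97716256e-03,  4.46555859e-06]), 'ee_pos': array([0.16875921, 0.60117391, 0.25203824]), 'ee_rot': array([[-8.17687932e-04,  2.70361904e-01,  9.62758418e-01],
       [-1.95362942e-03,  9.62756471e-01, -2.70363017e-01],
       [-9.99997757e-01, -2.10194575e-03, -2.59047377e-04]]), 'contact_force': array([-0.41942924, -0.83893851,  0.97794314]), 'wrist_torque': array([ 0.02415663,  0.05010333, -0.02930793]), 'opening': 0.08527940242737496}
side {'fov_y': 46.58858052919251, 'cx': 320.00305868734966, 'cy': 198.67296389818102, 'k1': -0.030776617712641778, 'rvec': array([ 2.32440154, -0.5967687 ,  0.24908108]), 'tvec': array([-0.47915759,  0.27190296,  0.93110287])}
top {'fov_y': 44.36016082447839, 'cx': 320.2497492590547, 'cy': 200.49071964313484, 'k1': -0.09568500142321416, 'rvec': array([ 2.15263328, -2.12474988,  0.20053272]), 'tvec': array([0.02261839, 0.55517222, 1.07078455])}
```

View pics/side0.png

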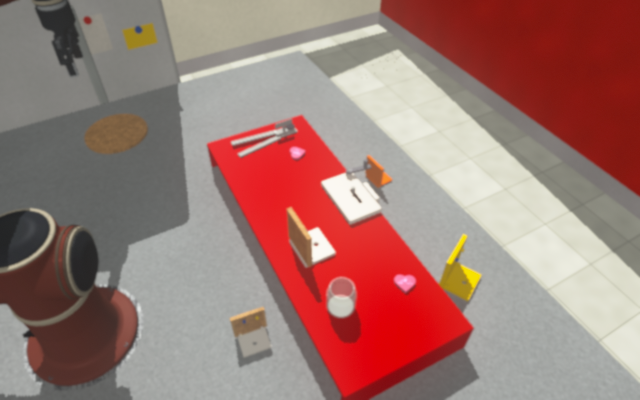

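View pics/top0.png

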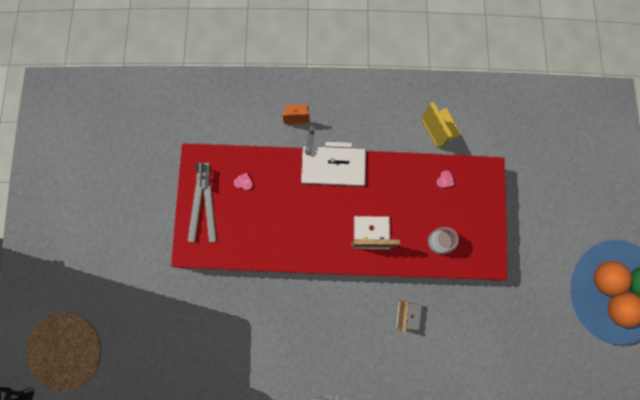

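The noteboard is on the shelf at about (372,232) in the top view. The clamp plate is at (334,166) with its slot at (340,162), and the turn button at (311,140). The small cork one on the counter, plus the orange and yellow ones, are look-alikes. Next I'll zoom in and measure.

```bash
cat > h.py <<'E'
import numpy as np, cv2
from bench import manip
def cam(n):
    c=manip.calibration(n); f=200/np.tan(np.radians(c["fov_y"])/2)
    K=np.array([[f,0,c["cx"]],[0,f,c["cy"]],[0,0,1.]]); D=np.array([c["k1"],0,0,0,0.])
    R=cv2.Rodrigues(c["rvec"])[0]; return K,D,R,c["tvec"],c["rvec"]
def ray(n,px):
    K,D,R,t,_=cam(n); u=cv2.undistortPoints(np.array(px,float).reshape(-1,1,2),K,D).reshape(-1,2)
    d=np.c_[u,np.ones(len(u))]@R; return -R.T@t,d
def onz(n,px,z):
    o,d=ray(n,px); return o+d*((z-o[2])/d[:,2])[:,None]
def proj(n,P):
    K,D,R,t,rv=cam(n); return cv2.projectPoints(np.array(P,float).reshape(-1,1,3),rv,t,K,D)[0].reshape(-1,2)
def tri(pt,ps):
    o1,d1=ray("top",[pt]);o2,d2=ray("side",[ps]);d1=d1[0];d2=d2[0]
    s=np.linalg.lstsq(np.c_[d1,-d2],o2-o1,rcond=None)[0]
    a=o1+s[0]*d1;b=o2+s[1]*d2; return (a+b)/2,np.linalg.norm(a-b)
def crop(img,x,y,w,h,k,name):
    cv2.imwrite(name,cv2.resize(img[y:y+h,x:x+w],None,fx=k,fy=k,interpolation=cv2.INTER_CUBIC))
E
python3 - <<'E'
from h import *
t=cv2.imread("pics/top0.png");s=cv2.imread("pics/side0.png")
crop(t,280,100,150,170*7//8,5,"pics/tc.png") ;crop(s,270,140,150,140,5,"pics/sc.png") 
# red shelf
for n,im in(("top",t),("side",s)):
    b,g,r=[im[...,i].astype(int) for i in range(3)]
    m=((r>90)&(g<60)&(b<60)).astype(np.uint8)
    if n=="side": m[:, 380:]*= 1
    k,l,st,c=cv2.connectedComponentsWithStats(m); 
    i=[j for j in range(1,k) if st[j,4]>3000]
    print(n,[(st[j]) for j in i])
    if n=="top":
        cs=cv2.findContours((l==i[0]).astype(np.uint8),0,2)[0]; h=cv2.convexHull(max(cs,key=len)); a=cv2.approxPolyDP(h,6,True).reshape(-1,2); print(a); print(onz("top",a,.08))
E
```

```text
top [array([  172,   144,   336,   136, 34547], dtype=int32)]
[[182 145]
 [503 158]
 [507 278]
 [173 266]]
[[ 0.67229804  0.34516402  0.08      ]
 [ 0.65419902 -0.38781262  0.08      ]
 [ 0.38185433 -0.3831602   0.08      ]
 [ 0.40002628  0.34880115  0.08      ]]
side [array([  382,     0,   258,   196, 26678], dtype=int32), array([  209,   117,   263,   283, 29287], dtype=int32)]
```

View pics/tc.png

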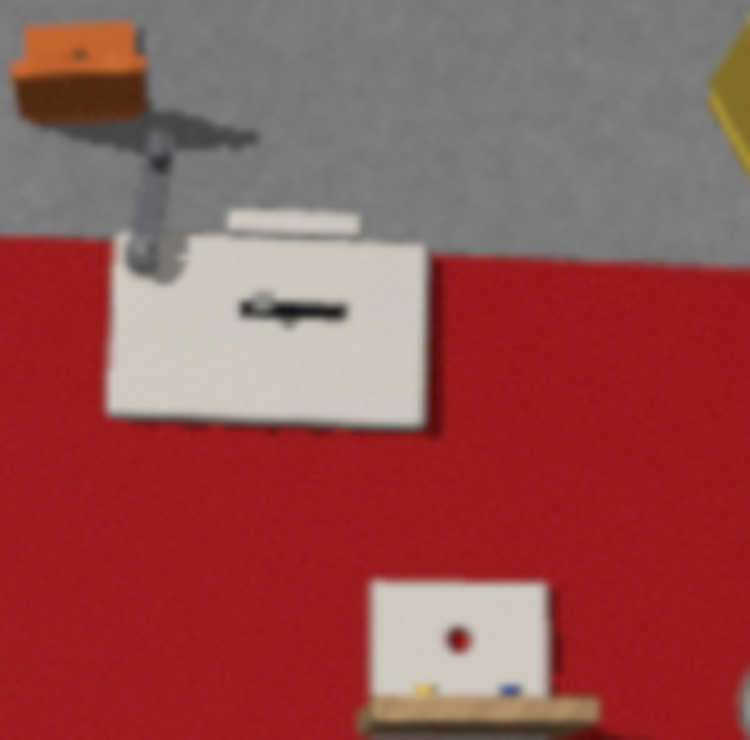

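View pics/sc.png

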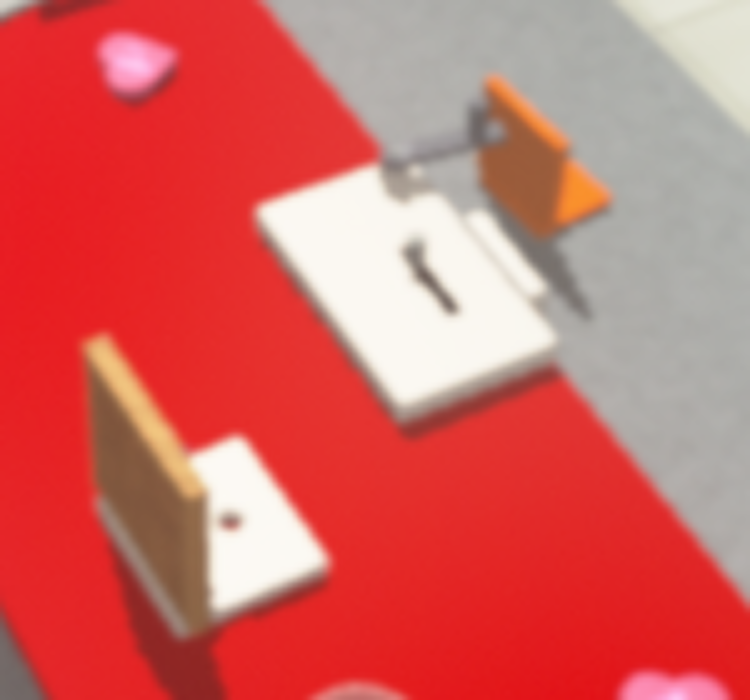

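Run:
```python
from h import *
t=cv2.imread("pics/top0.png")
def cp(u,x0,y0): return (np.array(u,float)+.5)/5-.5+[x0,y0]
# white mask
g=cv2.resize(t,None,fx=4,fy=4,interpolation=cv2.INTER_CUBIC)
m=((g.min(2)>120)).astype(np.uint8)
k,l,st,c=cv2.connectedComponentsWithStats(m)
for j in range(1,k):
    x,y,w,h,a=st[j]
    if a>600 and 1100<x<1800 and 500<y<1100:
        cs=max(cv2.findContours((l==j).astype(np.uint8),0,2)[0],key=len)
        ap=cv2.approxPolyDP(cv2.convexHull(cs),8,True).reshape(-1,2)
        px=(ap+.5)/4-.5
        print(st[j]//4,px.tolist());print("z.094",onz("top",px,.094).round(4).tolist());print("z.088",onz("top",px,.088).round(4).tolist())
slot=cp([[240,308],[347,312]],280,100)
print("slot",onz("top",slot,.094))
print("stud z.11",onz("top",cp([[262,299]],280,100),.11), "tri",tri(cp([262,299],280,100),cp([413,246],270,140)))
print("hole",onz("top",cp([[458,640]],280,100),.088),onz("side",cp([[231,520]],270,140),.088))
print("pivot+peg tri",tri(cp([158,148],280,100),cp([478,110],270,140)), onz("top",cp([[158,140]],280,100),.130),onz("top",cp([[142,255]],280,100),.115),onz("top",cp([[174,258]],280,100),.10))
top=cp([[370,698],[600,702],[360,730],[598,724]],280,100)
print("boardtop z.178",onz("top",top,.178))
```

```text
[ 354  216   35   23 3122] [[354.125, 216.375], [387.875, 216.375], [388.625, 238.875], [354.875, 238.875]]
z.094 [[0.5128, -0.0436, 0.094], [0.5138, -0.1173, 0.094], [0.4646, -0.1185, 0.094], [0.4638, -0.0452, 0.094]]
z.088 [[0.5136, -0.0441, 0.088], [0.5146, -0.1183, 0.088], [0.4652, -0.1194, 0.088], [0.4643, -0.0457, 0.088]]
[ 429  230   21   22 1400] [[436.125, 230.375], [440.375, 230.125], [448.625, 237.375], [449.875, 242.375], [445.875, 250.625], [438.125, 251.625], [429.875, 245.625], [429.375, 237.125]]
z.094 [[0.4843, -0.223, 0.094], [0.4849, -0.2325, 0.094], [0.4692, -0.2503, 0.094], [0.4583, -0.2528, 0.094], [0.4403, -0.2434, 0.094], [0.438, -0.2263, 0.094], [0.4509, -0.2084, 0.094], [0.4693, -0.2078, 0.094]]
z.088 [[0.485, -0.2246, 0.088], [0.4856, -0.2341, 0.088], [0.4698, -0.252, 0.088], [0.4589, -0.2545, 0.088], [0.4407, -0.2451, 0.088], [0.4384, -0.2278, 0.088], [0.4514, -0.2099, 0.088], [0.4699, -0.2092, 0.088]]
slot [[ 0.63537436  0.01526417  0.094     ]
 [ 0.63432679 -0.03223142  0.094     ]]
stud z.11 [[0.63546374 0.00614811 0.11      ]] tri (array([0.63660841, 0.00617251, 0.10202663]), np.float64(0.0019275236878400124))
hole [[ 0.48940127 -0.08141898  0.088     ]] [[ 0.4901573 -0.0841569  0.088    ]]
pivot+peg tri (array([0.69941157, 0.05256329, 0.12251732]), np.float64(0.00016637927300470196)) [[0.70067442 0.05254108 0.13      ]] [[0.65310796 0.05881716 0.115     ]] [[0.65615538 0.04483554 0.1       ]]
boardtop z.178 [[ 0.45511564 -0.03542657  0.178     ]
 [ 0.45456552 -0.12737719  0.178     ]
 [ 0.44234618 -0.03146735  0.178     ]
 [ 0.44577629 -0.12645644  0.178     ]]
```

```bash
cat >> h.py <<'E'
def need(target,yaw=None,verbose=True):
    """print shift (fraction of .15 m) along tool axes to reach target TCP, and turn to point down with tool y at yaw"""
    s=manip.observe(); R=s["ee_rot"]; d=R.T@(np.array(target)-s["ee_pos"])/.15
    out="shift %s"%d.round(3)
    if yaw is not None:
        y=np.array([np.cos(yaw),np.sin(yaw),0]);x=np.array([0,0,-1.]);T=np.c_[x,y,np.cross(x,y)]
        out+=" turn %s"%(cv2.Rodrigues(R.T@T)[0].ravel()/np.pi).round(4)
    print("t %.2f pos %s F %s open %.4f"%(s["t"],s["ee_pos"].round(4),s["contact_force"].round(2),s["opening"]),out)
E
python3 - <<'E'
from h import *
need([.45,-.0815,.25],.012)
t=cv2.imread("pics/top0.png");s=cv2.imread("pics/side0.png")
crop(t,295,120,80,70,10,"pics/tc2.png") ;crop(s,315,150,80,60,10,"pics/sc2.png")
E
python3 -m inch '[[0,-0.1,0.08,0.05,0,0],[0,-0.25,0.2,0.1,0,0],[0,-0.4,0.3,0.15,0,0],[0,-0.55,0.4,0.2,0,0],[0,-0.7,0.5,0.25,0,0],[0,-0.85,0.6,0.3,0,0],[0,-1,0.7,0.35,0,0],[0,-1,0.8,0.405,0,0]]' 1
python3 - <<'E'
from h import *
need([.45,-.0815,.25],.012)
E
```

```text
t 0.10 pos [0.1688 0.6012 0.2522] F [ 0.87 -0.03 -0.61] open 0.0852 shift [ 0.021 -3.875  3.035] turn [4.09e-01 3.00e-04 6.00e-04]
t: 1.1
ee_pos: [0.2437, 0.423, 0.2519]
ee_rot: [[-0.001, 1.0, 0.019], [-0.002, 0.019, -1.0], [-1.0, -0.001, 0.002]]
contact_force: [0.6, 0.3, -0.4]
opening: 0.0854
t 1.10 pos [0.2437 0.423  0.2519] F [ 0.62  0.31 -0.36] open 0.0854 shift [0.019 1.313 3.389] turn [0.0021 0.0007 0.0003]
```

View pics/tc2.png

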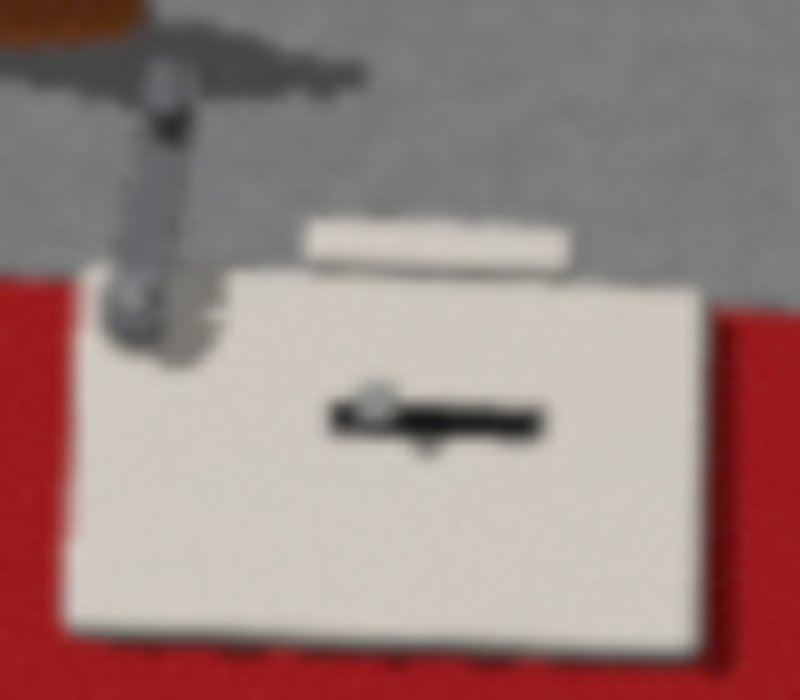

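View pics/sc2.png

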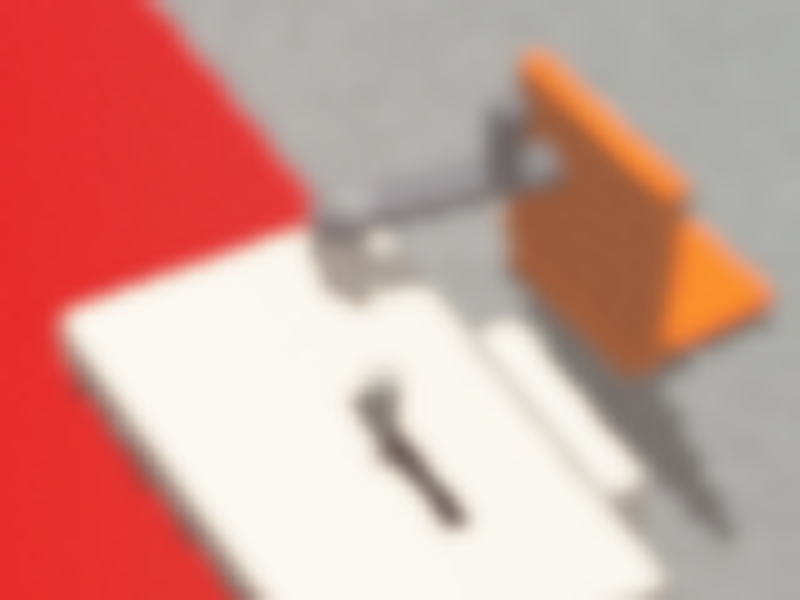

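```bash
python3 - <<'E'
from h import *
cp=lambda u,x,y:(np.array(u,float)+.5)/10-.5+[x,y]
print(tri(cp([378,395],295,120),cp([380,382],315,150)))
print("top",onz("top",cp([[378,395],[378,405]],295,120),.11),"side",onz("side",cp([[380,382]],315,150),.11))
P=onz("top",cp([[65,628],[700,648],[710,290],[80,270]],295,120),.094);print("plate",P.round(4).tolist(),P.mean(0))
print("slot",onz("top",cp([[330,418],[546,424]],295,120),.094))
print("peg",tri(cp([172,75],295,120),cp([505,110],315,150)),onz("top",cp([[172,78]],295,120),.13))
#
E
python3 -m inch '[[0,0.15,0.3,0,0,0],[0,0.3,0.6,0,0,0],[0,0.45,0.9,0,0,0],[0,0.5,1,0,0,0]]'
python3 -m inch '[[0,0.15,0.3,0,0,0],[0,0.3,0.6,0,0,0],[0,0.45,0.9,0,0,0],[0,0.5,1,0,0,0]]'
python3 - <<'E'
from h import *
need([.45,-.0815,.25],.012)
E
```

```text
(array([0.63659519, 0.00548457, 0.10601223]), np.float64(0.0014671912148995832))
top [[0.63626482 0.00538864 0.11      ]
 [0.6340123  0.00537282 0.11      ]] side [[0.63353348 0.00233357 0.11      ]]
plate [[0.5866, 0.0732, 0.094], [0.5842, -0.0666, 0.094], [0.6659, -0.0692, 0.094], [0.6681, 0.0714, 0.094]] [0.62621642 0.00218676 0.094     ]
slot [[ 0.63503005  0.01537198  0.094     ]
 [ 0.63444661 -0.03256458  0.094     ]]
peg (array([0.70085716, 0.05216162, 0.12647388]), np.float64(0.004555092862553791)) [[0.7012614  0.05135705 0.13      ]]
t: 1.6
ee_pos: [0.3221, 0.2724, 0.2517]
ee_rot: [[-0.001, 1.0, 0.016], [-0.003, 0.016, -1.0], [-1.0, -0.001, 0.003]]
contact_force: [-1.0, -0.0, -0.4]
opening: 0.0859
t: 2.1
ee_pos: [0.3999, 0.1214, 0.2516]
ee_rot: [[-0.002, 1.0, 0.012], [-0.003, 0.012, -1.0], [-1.0, -0.002, 0.003]]
contact_force: [0.4, 0.8, -0.7]
opening: 0.0855
t 2.10 pos [0.3999 0.1214 0.2516] F [ 0.38  0.84 -0.66] open 0.0855 shift [0.015 0.317 1.357] turn [0.     0.001  0.0005]
```

```bash
python3 -m inch '[[0,0.1,0.3,0,0,0],[0,0.2,0.6,0,0,0],[0,0.3,0.9,0,0,0],[0,0.317,1,0,0,0]]'
python3 -m inch '[[0,0,0.2,0,0.001,0],[0,0,0.357,0,0.001,0],[0,0,0.357,0,0.001,0]]'
python3 - <<'E'
from h import *
need([.45,-.0815,.152],.012)
t=manip.grab_frame("top")[...,::-1];cv2.imwrite("pics/t1.png",t);crop(t,300,160,150,120,5,"pics/t1c.png")
s=manip.grab_frame("side")[...,::-1];crop(s,230,140,160,120,5,"pics/s1c.png")
E
```

```text
t: 2.6
ee_pos: [0.4494, -0.0299, 0.2515]
ee_rot: [[-0.003, 1.0, 0.009], [-0.003, 0.009, -1.0], [-1.0, -0.003, 0.003]]
contact_force: [-0.3, 0.9, -0.1]
opening: 0.0856
t: 2.98
ee_pos: [0.4496, -0.0838, 0.2513]
ee_rot: [[-0.004, 1.0, 0.007], [0.001, 0.007, -1.0], [-1.0, -0.004, -0.001]]
contact_force: [0.0, 0.6, 0.1]
opening: 0.0853
t 2.98 pos [ 0.4496 -0.0838  0.2513] F [0.03 0.58 0.12] open 0.0853 shift [ 0.662  0.005 -0.015] turn [-0.0015 -0.0003  0.0011]
```

View pics/t1c.png

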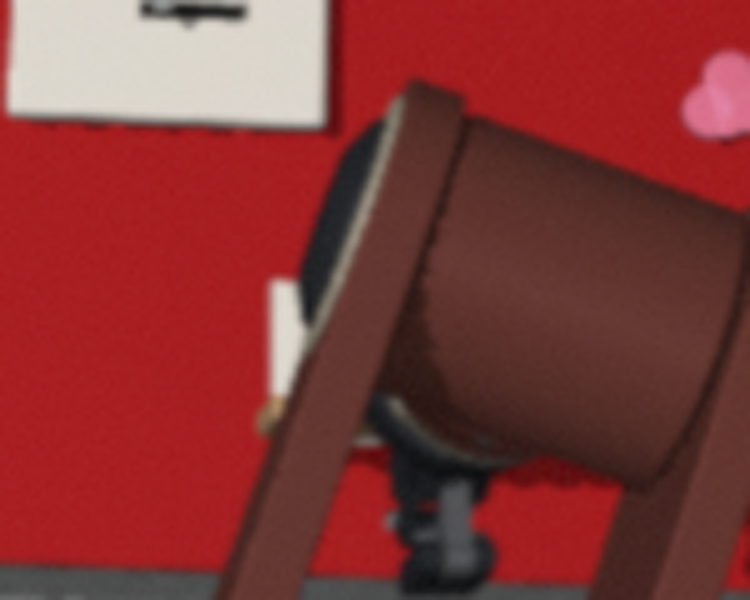

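View pics/s1c.png

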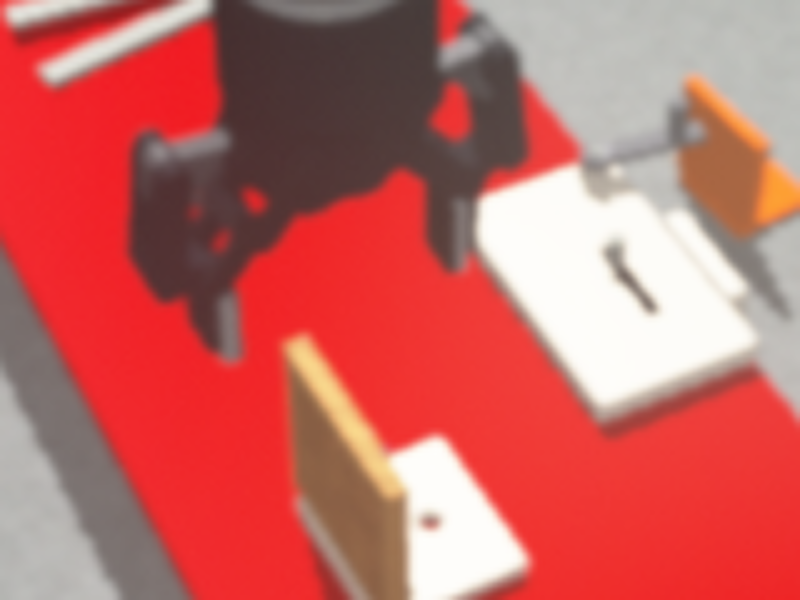

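The open jaws straddle the board from above: in the side view the fingers are at about (275,205) and (320,190), with the board top between them in projection. Descending.

```bash
python3 -m inch '[[0.15,0.005,-0.015,-0.0015,0,0.001],[0.3,0.005,-0.015,-0.0015,0,0.001],[0.45,0.005,-0.015,-0.0015,0,0.001],[0.6,0.005,-0.015,-0.0015,0,0.001],[0.662,0.005,-0.015,-0.0015,0,0.001],[0.662,0.005,-0.015,-0.0015,0,0.001]]'
python3 - <<'E'
from h import *
need([.45,-.0815,.152],.012)
s=manip.grab_frame("side")[...,::-1];crop(s,230,140,160,120,5,"pics/s2c.png")
E
```

```text
t: 3.82
ee_pos: [0.4497, -0.0796, 0.1516]
ee_rot: [[-0.001, 1.0, 0.015], [0.002, 0.015, -1.0], [-1.0, -0.001, -0.002]]
contact_force: [-0.4, -0.3, 0.3]
opening: 0.0857
t 3.83 pos [ 0.4497 -0.0796  0.1516] F [-0.43 -0.32  0.25] open 0.0857 shift [-0.002  0.002  0.013] turn [ 0.001  -0.0005  0.0004]
```

View pics/s2c.png

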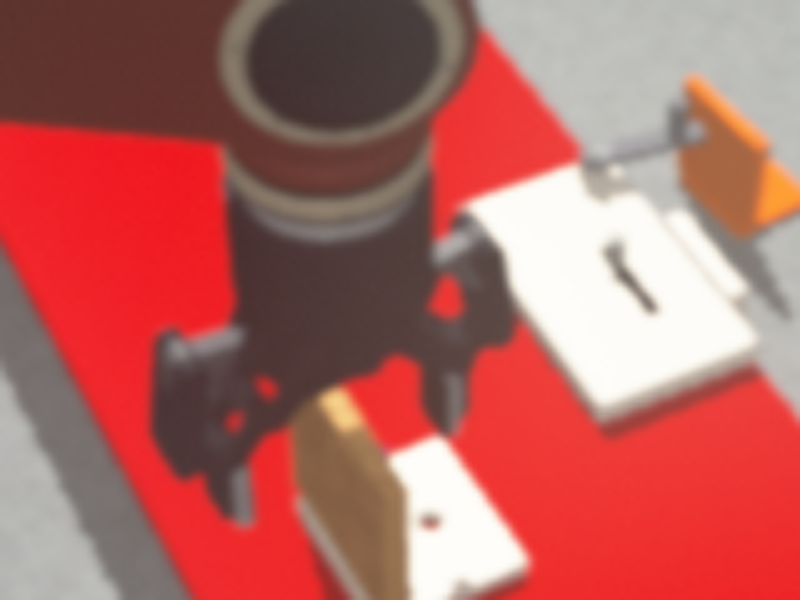

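```bash
python3 - <<'E'
from h import *
p=proj("side",[[.45-.043,-.08,.143],[.45+.043,-.08,.143]]); print((p-[230,140])*5)
E
python3 -m inch '[[0,0,0,0,0,0],[0,0,0,0,0,0],[0,0,0,0,0,0],[0,0,0,0,0,0],[0,0,0,0,0,0],[0,0,0,0,0,0],[0,0,0,0,0,0],[0,0,0,0,0,0]]' -1
python3 - <<'E'
from h import *
s=manip.grab_frame("side")[...,::-1];crop(s,230,140,160,120,5,"pics/s3c.png")
E
```

```text
[[239.53686178 504.86213865]
 [430.54128604 425.13360012]]
t: 4.88
ee_pos: [0.4504, -0.08, 0.1527]
ee_rot: [[0.001, 1.0, 0.015], [0.001, 0.015, -1.0], [-1.0, 0.001, -0.001]]
contact_force: [0.5, 0.1, 2.0]
opening: 0.0093
```

View pics/s3c.png

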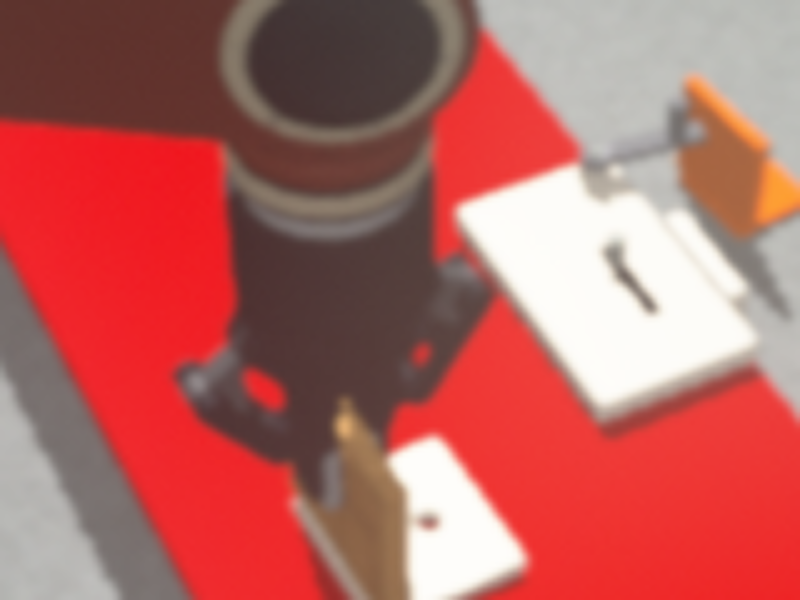

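```bash
python3 -m inch '[[-0.05,0,0,0,0,0],[-0.15,0,0,0,0,0],[-0.3,0,0,0,0,0],[-0.45,0,0,0,0,0],[-0.45,0,0,0,0,0]]'
python3 - <<'E'
from h import *
need([.5968,.0083,.220],-.024)
E
```

```text
t: 5.55
ee_pos: [0.4517, -0.0805, 0.2232]
ee_rot: [[0.006, 1.0, 0.015], [-0.001, 0.015, -1.0], [-1.0, 0.006, 0.001]]
contact_force: [1.2, 0.4, -1.8]
opening: 0.0089
t 5.55 pos [ 0.4517 -0.0805  0.2232] F [ 1.19  0.36 -1.83] open 0.0089 shift [ 0.026  0.976 -0.577] turn [ 0.0124  0.0003 -0.0018]
```

```bash
python3 -m inch '[[0.01,0.1,-0.06,0.003,0,-0.002],[0.02,0.3,-0.18,0.006,0,-0.002],[0.026,0.5,-0.3,0.01,0,-0.002],[0.026,0.7,-0.42,0.0124,0,-0.002],[0.026,0.86,-0.5,0.0124,0,-0.002],[0.026,0.95,-0.57,0.0124,0,-0.002],[0.026,0.95,-0.577,0.0124,0,-0.002]]'
python3 - <<'E'
from h import *
need([.5968,.0083,.195],-.024)
t=manip.grab_frame("top")[...,::-1];crop(t,280,110,120,100,6,"pics/t4c.png")
s=manip.grab_frame("side")[...,::-1];crop(s,280,110,120,100,6,"pics/s4c.png")
E
```

```text
t: 6.42
ee_pos: [0.5928, 0.0087, 0.2192]
ee_rot: [[-0.002, 1.0, -0.023], [-0.001, -0.023, -1.0], [-1.0, -0.002, 0.001]]
contact_force: [-0.0, -0.4, -1.8]
opening: 0.009
t 6.42 pos [0.5928 0.0087 0.2192] F [-0.04 -0.42 -1.75] open 0.0090 shift [0.161 0.027 0.002] turn [0.0003 0.0003 0.0007]
```

View pics/t4c.png

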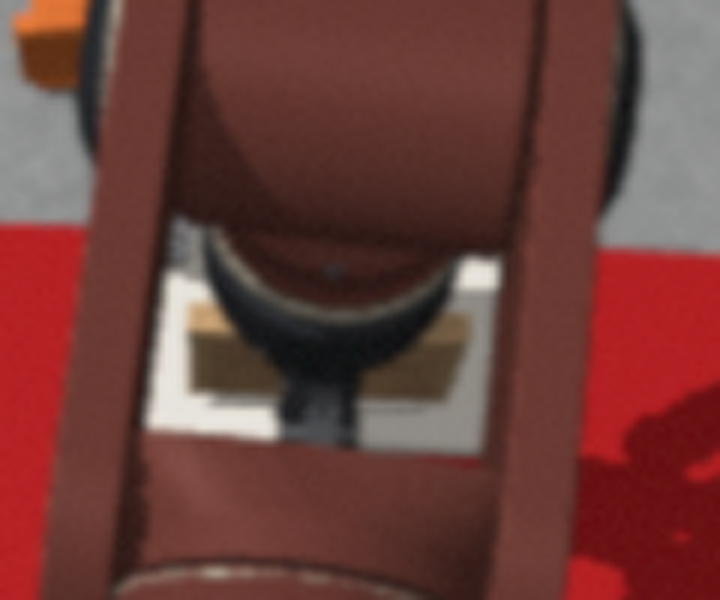

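View pics/s4c.png

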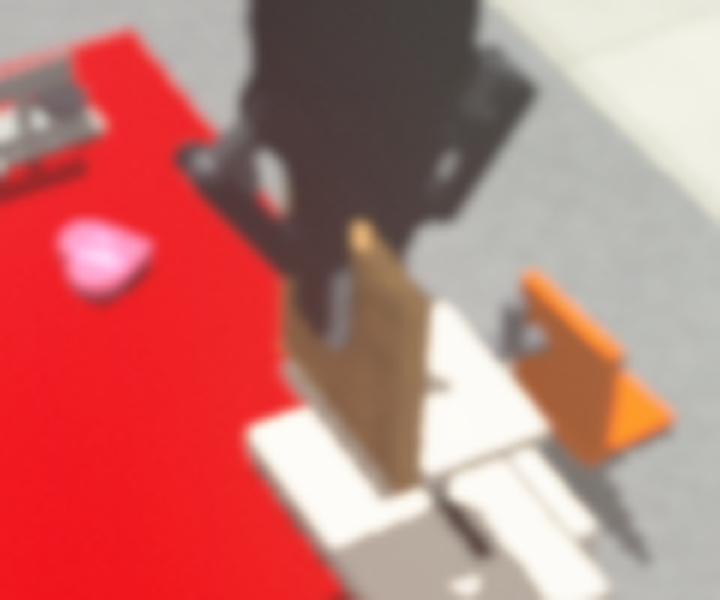

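Run:
```python
from h import *
c=lambda u,x,y:(np.array(u,float)+.5)/6-.5+[x,y]
s=manip.observe();p=s["ee_pos"];print(p)
print("hole side",onz("side",c([[438,383]],280,110),p[2]-.0727+.008))
print("topedge",onz("top",c([[190,332],[465,345]],280,110),p[2]-.1527+.178),onz("top",c([[190,305],[470,318]],280,110),p[2]-.1527+.178))
```

```text
[0.59220459 0.00809545 0.21953508]
hole side [[0.63153735 0.004054   0.15483508]]
topedge [[ 0.58880345  0.05056895  0.24483508]
 [ 0.58597599 -0.03645322  0.24483508]] [[ 0.59759469  0.05070096  0.24483508]
 [ 0.59479982 -0.03806132  0.24483508]]
```

```bash
python3 -m inch '[[0.05,0.005,0,0,0,0],[0.11,0.005,0,0,0,0],[0.17,0.005,0,0,0,0],[0.21,0.005,0,0,0,0],[0.21,0.005,0,0,0,0]]'
python3 - <<'E'
from h import *
need([.5935,.0083,.1827],-.024)
s=manip.grab_frame("side")[...,::-1];crop(s,300,130,100,90,8,"pics/s5c.png")
E
```

```text
t: 7.15
ee_pos: [0.5924, 0.008, 0.187]
ee_rot: [[-0.003, 1.0, -0.024], [-0.001, -0.024, -1.0], [-1.0, -0.003, 0.001]]
contact_force: [-0.1, 0.1, -1.7]
opening: 0.0094
t 7.15 pos [0.5924 0.008  0.187 ] F [-0.1   0.14 -1.71] open 0.0094 shift [ 0.029  0.007 -0.002] turn [-0.      0.0003  0.0011]
```

View pics/s5c.png

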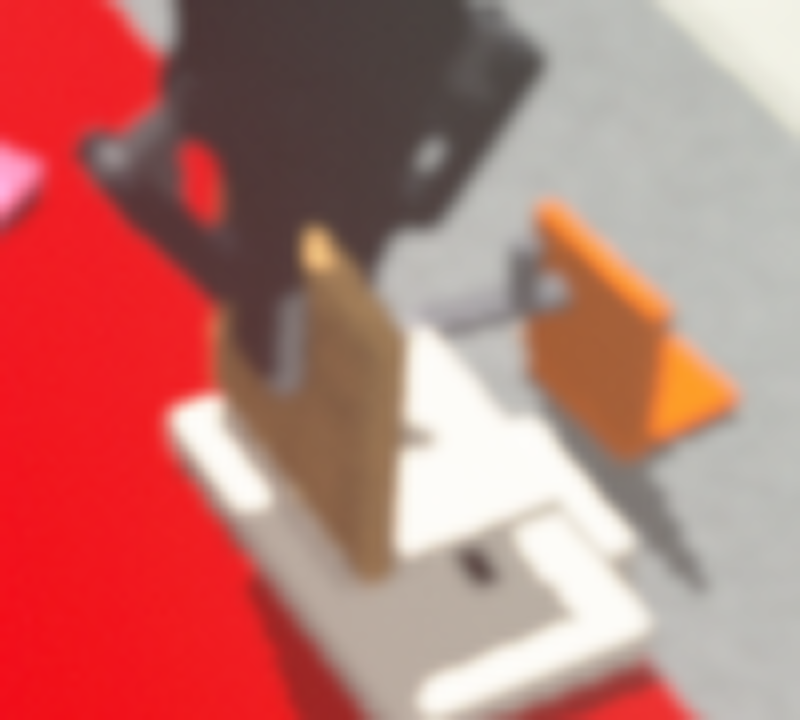

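Board is hovering just above the stud; the hole shows at about (351,184). Now creeping down to feel contact.

```bash
python3 -m inch '[[0.007,0,0,0,0,0],[0.014,0,0,0,0,0],[0.02,0,0,0,0,0],[0.02,0,0,0,0,0]]'
python3 -m inch '[[0.004,0,0,0,0,0],[0.007,0,0,0,0,0]]'
python3 -m inch '[[0.004,0,0,0,0,0],[0.007,0,0,0,0,0]]'
```

```text
t: 7.7
ee_pos: [0.5927, 0.008, 0.1847]
ee_rot: [[-0.003, 1.0, -0.024], [-0.001, -0.024, -1.0], [-1.0, -0.003, 0.001]]
contact_force: [-0.6, -0.2, -1.4]
opening: 0.0093
t: 7.95
ee_pos: [0.5927, 0.0081, 0.1836]
ee_rot: [[-0.003, 1.0, -0.024], [-0.001, -0.024, -1.0], [-1.0, -0.003, 0.001]]
contact_force: [-0.8, -0.5, -1.9]
opening: 0.0096
t: 8.2
ee_pos: [0.5927, 0.008, 0.1827]
ee_rot: [[-0.002, 1.0, -0.024], [-0.001, -0.024, -1.0], [-1.0, -0.002, 0.001]]
contact_force: [-0.9, 0.5, 0.2]
opening: 0.009
```

```bash
python3 -m inch '[[0.005,0,0,0,0,0],[0.005,0,0,0,0,0]]'
```

```text
t: 8.45
ee_pos: [0.5929, 0.008, 0.1826]
ee_rot: [[-0.002, 1.0, -0.024], [-0.001, -0.024, -1.0], [-1.0, -0.002, 0.001]]
contact_force: [-2.4, 0.9, 3.1]
opening: 0.0093
```

```bash
python3 -m inch '[[0.004,0.006,0,0,0,0],[0.004,0.012,0,0,0,0]]'
python3 -m inch '[[0.004,0.006,0,0,0,0],[0.004,0.012,0,0,0,0]]'
```

```text
t: 8.7
ee_pos: [0.5949, 0.0079, 0.1823]
ee_rot: [[-0.002, 1.0, -0.024], [-0.001, -0.024, -1.0], [-1.0, -0.002, 0.001]]
contact_force: [-1.3, 0.7, 2.6]
opening: 0.0094
t: 8.95
ee_pos: [0.5965, 0.0079, 0.1808]
ee_rot: [[-0.003, 1.0, -0.024], [-0.001, -0.024, -1.0], [-1.0, -0.002, 0.001]]
contact_force: [-0.1, 0.1, -2.0]
opening: 0.0095
```

Contact gone and z lower: the hole has found the stud. Easing down.

```bash
python3 -m inch '[[0.006,0.002,0,0,0,0],[0.012,0.002,0,0,0,0]]'
python3 -m inch '[[0.006,0,0,0,0,0],[0.012,0,0,0,0,0]]'
```

```text
t: 9.2
ee_pos: [0.5966, 0.0079, 0.1784]
ee_rot: [[-0.003, 1.0, -0.024], [-0.001, -0.024, -1.0], [-1.0, -0.003, 0.001]]
contact_force: [0.1, 0.6, -2.0]
opening: 0.0092
t: 9.45
ee_pos: [0.5965, 0.0079, 0.1764]
ee_rot: [[-0.003, 1.0, -0.024], [-0.001, -0.024, -1.0], [-1.0, -0.003, 0.001]]
contact_force: [0.3, 0.4, -1.3]
opening: 0.0094
```

```bash
python3 -m inch '[[0.01,0,0,0,0,0],[0.02,0,0,0,0,0],[0.03,0,0,0,0,0]]'
python3 -m inch '[[0.007,0,0,0,0,0],[0.014,0,0,0,0,0],[0.018,0,0,0,0,0]]'
python3 -m inch '[[0.004,0,0,0,0,0],[0.008,0,0,0,0,0]]'
```

```text
t: 9.82
ee_pos: [0.5965, 0.0079, 0.1718]
ee_rot: [[-0.003, 1.0, -0.024], [-0.001, -0.024, -1.0], [-1.0, -0.003, 0.001]]
contact_force: [-1.0, 0.4, -2.3]
opening: 0.0095
t: 10.2
ee_pos: [0.5964, 0.0079, 0.169]
ee_rot: [[-0.004, 1.0, -0.024], [-0.001, -0.024, -1.0], [-1.0, -0.003, 0.001]]
contact_force: [-0.2, 0.7, -1.6]
opening: 0.009
t: 10.45
ee_pos: [0.5964, 0.0079, 0.1678]
ee_rot: [[-0.003, 1.0, -0.024], [-0.001, -0.024, -1.0], [-1.0, -0.003, 0.001]]
contact_force: [-0.4, 0.2, -2.6]
opening: 0.0092
```

```bash
python3 -m inch '[[0.004,0,0,0,0,0],[0.007,0,0,0,0,0]]'
python3 -m inch '[[0.004,0,0,0,0,0],[0.006,0,0,0,0,0]]'
```

```text
t: 10.7
ee_pos: [0.5965, 0.0079, 0.1669]
ee_rot: [[-0.003, 1.0, -0.024], [-0.001, -0.024, -1.0], [-1.0, -0.003, 0.001]]
contact_force: [-1.0, -0.1, 0.2]
opening: 0.0093
t: 10.95
ee_pos: [0.5967, 0.0078, 0.1668]
ee_rot: [[-0.003, 1.0, -0.024], [-0.001, -0.024, -1.0], [-1.0, -0.003, 0.001]]
contact_force: [-3.0, -0.5, 3.1]
opening: 0.0092
```

Flush at the predicted height (TCP z 0.1668, about 5 N net). Releasing.

```bash
python3 -m inch '[[0,0,0,0,0,0],[0,0,0,0,0,0],[0,0,0,0,0,0],[0,0,0,0,0,0]]' 0.2
python3 - <<'E'
from h import *
need([.597,.008,.25],-.024)
t=manip.grab_frame("top")[...,::-1];crop(t,280,110,120,100,6,"pics/t6c.png")
s=manip.grab_frame("side")[...,::-1];crop(s,300,130,100,90,8,"pics/s6c.png")
E
```

```text
t: 11.45
ee_pos: [0.5967, 0.0078, 0.1667]
ee_rot: [[-0.003, 1.0, -0.024], [-0.001, -0.024, -1.0], [-1.0, -0.003, 0.001]]
contact_force: [-0.4, 0.3, -0.4]
opening: 0.0509
t 11.45 pos [0.5967 0.0078 0.1667] F [-0.36  0.31 -0.37] open 0.0509 shift [-0.555  0.001 -0.   ] turn [0.     0.0004 0.0009]
```

View pics/s6c.png

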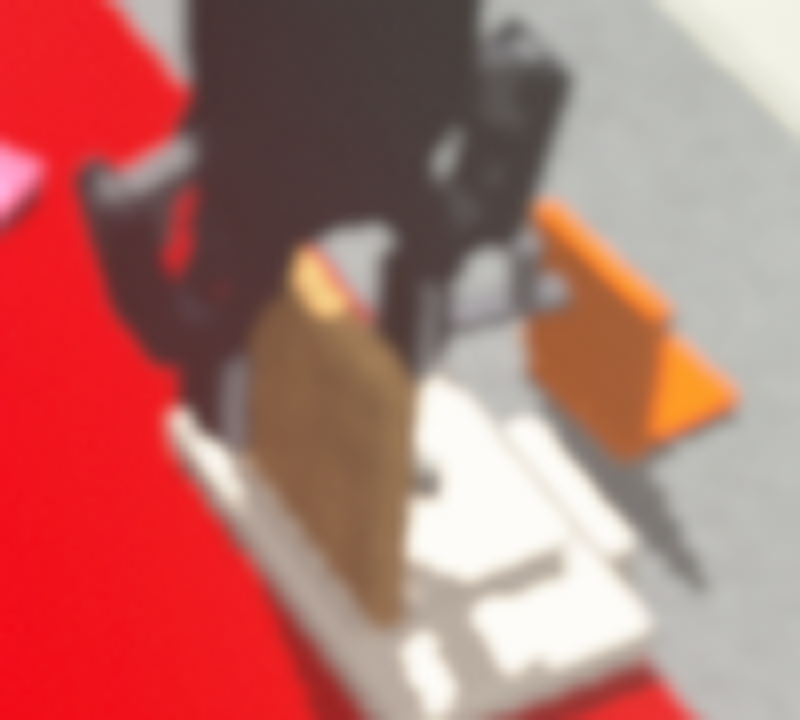

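Released cleanly: board upright, hole around the stud at about (352,190), and open jaws clear on both sides. Lifting straight up, then planning the button push.

```bash
python3 -m inch '[[-0.05,0,0,0,0,0],[-0.2,0,0,0,0,0],[-0.4,0,0,0,0,0],[-0.6,0,0,0,0,0],[-0.6,0,0,0,0,0]]'
python3 - <<'E'
from h import *
c=lambda u,x,y,k=5:(np.array(u,float)+.5)/k-.5+[x,y]
print("orange",tri(c([147,68],280,100),c([570,150],270,140)),tri(c([15,72],280,100),c([490,78],270,140)))
need([.72,.07,.25],-.785)
t=manip.grab_frame("top")[...,::-1];crop(t,280,110,120,100,6,"pics/t7c.png")
s=manip.grab_frame("side")[...,::-1];crop(s,300,130,100,90,8,"pics/s7c.png")
E
```

```text
t: 12.18
ee_pos: [0.5986, 0.0078, 0.2608]
ee_rot: [[0.004, 1.0, -0.024], [-0.002, -0.024, -1.0], [-1.0, 0.004, 0.002]]
contact_force: [0.6, -0.0, -0.4]
opening: 0.0511
orange (array([0.76026595, 0.057602  , 0.06394807]), np.float64(0.005703805505500913)) (array([0.75393958, 0.11930512, 0.06802115]), np.float64(0.0017954051130217648))
t 12.18 pos [0.5986 0.0078 0.2608] F [ 0.6  -0.03 -0.43] open 0.0511 shift [ 0.075  0.799 -0.434] turn [ 2.423e-01  1.000e-04 -1.500e-03]
```

View pics/s7c.png

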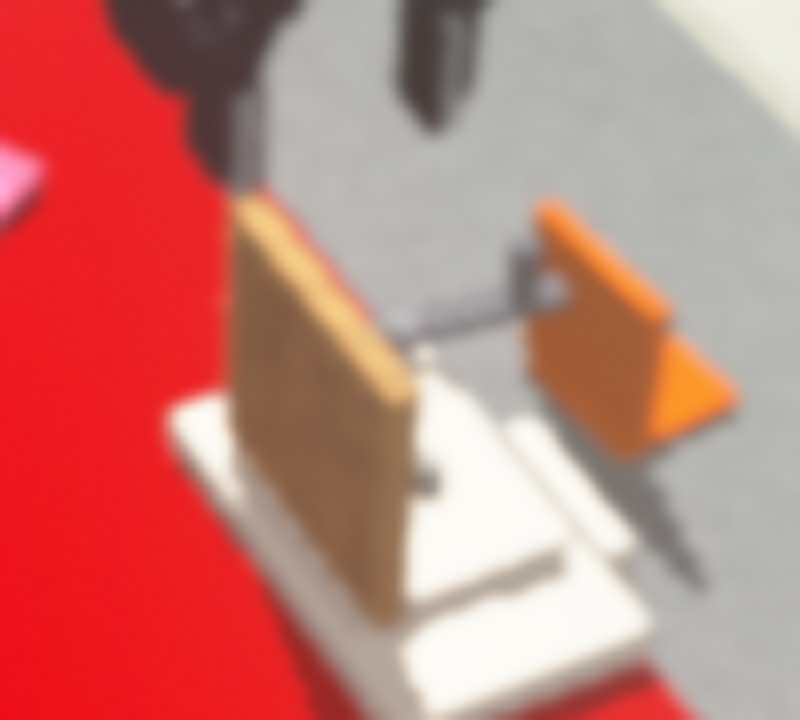

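View pics/t7c.png

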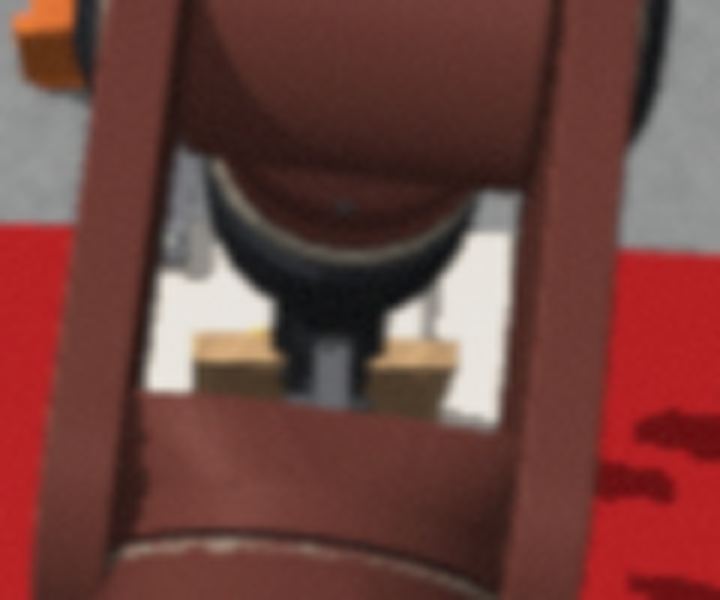

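Board stands on the clamp, foot flush, stud in the hole at about (353,189), button still pointing outwards. Shutting the fingers and moving to beyond the peg.

```bash
python3 -m inch '[[0,0.1,-0.05,0.03,0,0],[0,0.25,-0.12,0.07,0,0],[0,0.4,-0.2,0.11,0,0],[0.02,0.55,-0.3,0.15,0,0],[0.04,0.7,-0.38,0.19,0,0],[0.07,0.8,-0.44,0.23,0,0],[0.07,0.82,-0.46,0.242,0,-0.001],[0.07,0.82,-0.46,0.242,0,-0.001]]' -1
python3 - <<'E'
from h import *
piv=np.array([.6566,.059]);u=np.array([.7071,.7071])
for f in(.126,.3,.6,.9,1.2,1.4,1.55):
    P=piv+.042*np.array([np.cos(f+.024),-np.sin(f+.024)]);print(f,P.round(4),"C",(P+.016*u).round(4))
need([.7215,.073,.141],-.785)
t=manip.grab_frame("top")[...,::-1];crop(t,260,90,120,100,6,"pics/t8c.png")
s=manip.grab_frame("side")[...,::-1];crop(s,300,110,120,100,6,"pics/s8c.png")
E
```

```text
t: 13.28
ee_pos: [0.7208, 0.0742, 0.243]
ee_rot: [[-0.009, 0.709, -0.706], [-0.0, -0.706, -0.709], [-1.0, -0.007, 0.007]]
contact_force: [-0.3, -0.7, 0.0]
opening: -0.0
0.126 [0.6981 0.0527] C [0.7094 0.064 ]
0.3 [0.6964 0.0456] C [0.7077 0.0569]
0.6 [0.6907 0.0345] C [0.702  0.0458]
0.9 [0.6819 0.0255] C [0.6932 0.0368]
1.2 [0.6709 0.0195] C [0.6822 0.0308]
1.4 [0.6627 0.0175] C [0.6741 0.0288]
1.55 [0.6565 0.017 ] C [0.6678 0.0283]
t 13.28 pos [0.7208 0.0742 0.243 ] F [-0.33 -0.66  0.02] open -0.0000 shift [ 0.68   0.014 -0.002] turn [0.0005 0.0021 0.0021]
```

View pics/s8c.png

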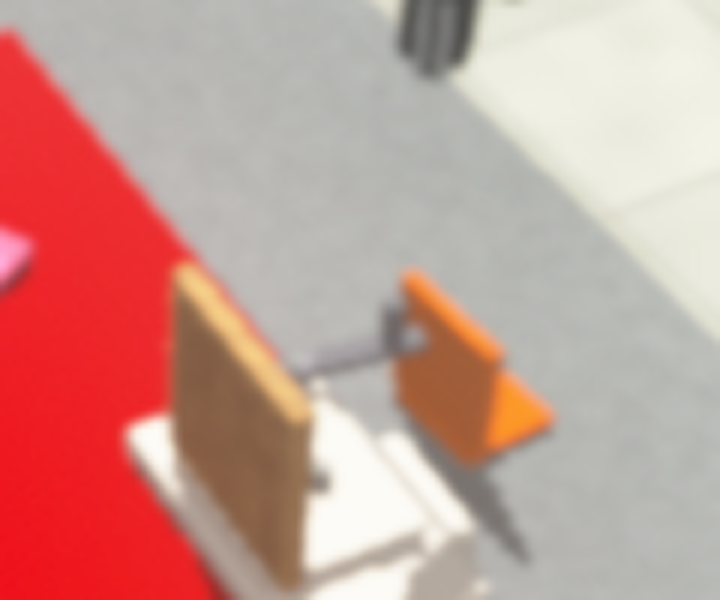

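View pics/t8c.png

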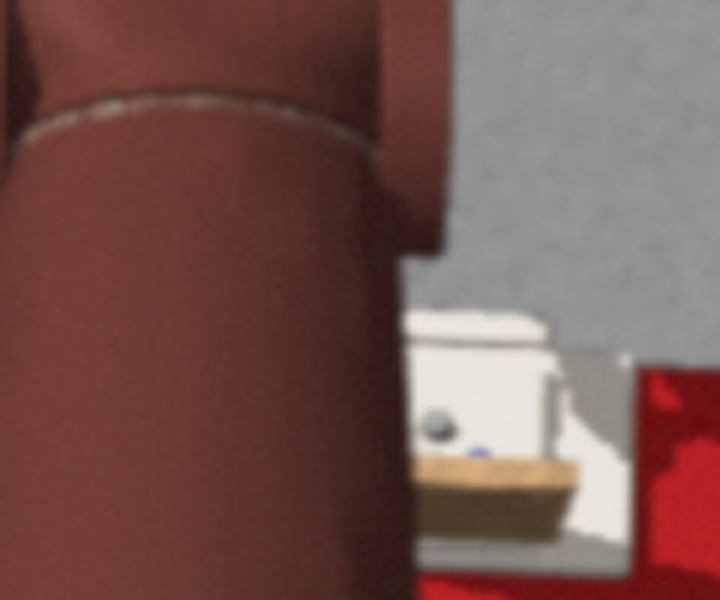

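Shut fingers hang beyond the peg, at about (372,118) in the side view; the stud is visible in the hole in the top view at about (333,161). Descending on the far side of the peg.

```bash
python3 -m inch '[[0.12,0.01,0,0,0.002,0.002],[0.25,0.01,0,0,0.002,0.002],[0.38,0.012,0,0,0.002,0.002],[0.5,0.014,0,0,0.002,0.002],[0.6,0.014,0,0,0.002,0.002],[0.68,0.014,0,0,0.002,0.002],[0.68,0.014,0,0,0.002,0.002]]'
python3 - <<'E'
from h import *
need([.7094,.064,.141],-.785)
s=manip.grab_frame("side")[...,::-1];crop(s,300,110,120,100,6,"pics/s9c.png")
E
```

```text
t: 14.25
ee_pos: [0.7208, 0.0724, 0.1406]
ee_rot: [[-0.001, 0.708, -0.706], [-0.0, -0.706, -0.708], [-1.0, -0.001, 0.001]]
contact_force: [0.7, -0.3, 0.3]
opening: 0.0001
t 14.25 pos [0.7208 0.0724 0.1406] F [ 0.68 -0.26  0.26] open 0.0001 shift [-0.003 -0.014  0.093] turn [0.0005 0.0003 0.0003]
```

View pics/s9c.png

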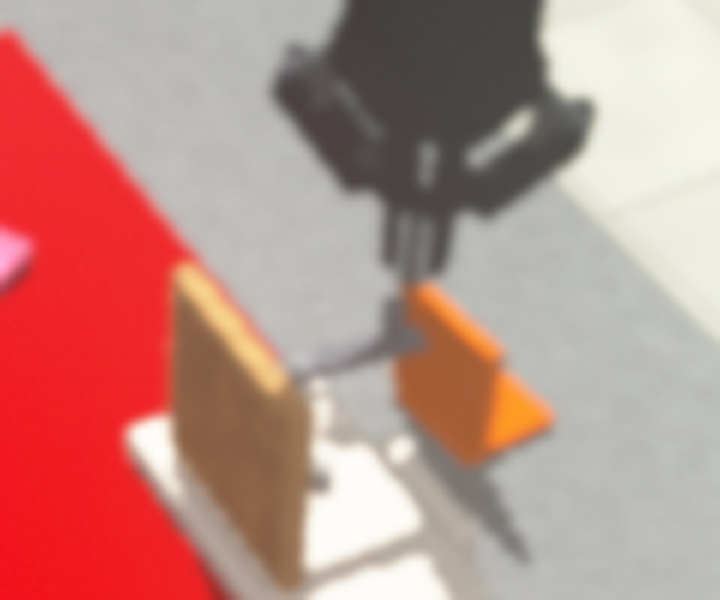

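```bash
python3 -m inch '[[0,0,0.04,0,0,0],[0,0.005,0.08,0,0,0],[0,0.01,0.13,0,0,0],[0,0.02,0.16,0,0,0],[0,0.03,0.19,0,0,0],[0,0.035,0.214,0,0,0]]'
python3 - <<'E'
from h import *
need([.6822,.0308,.141],-.785)
need([.67,.0284,.141],-.785)
s=manip.grab_frame("side")[...,::-1];crop(s,300,110,120,100,6,"pics/s10c.png")
E
```

```text
t: 15.05
ee_pos: [0.7024, 0.0456, 0.1419]
ee_rot: [[0.001, 0.708, -0.706], [-0.0, -0.706, -0.708], [-1.0, 0.0, -0.0]]
contact_force: [1.2, 0.7, 0.2]
opening: -0.0
t 15.05 pos [0.7024 0.0456 0.1419] F [1.19 0.66 0.21] open -0.0000 shift [ 0.006 -0.026  0.165] turn [ 0.0004 -0.0001 -0.0002]
t 15.05 pos [0.7024 0.0456 0.1419] F [1.19 0.66 0.21] open -0.0000 shift [ 0.006 -0.072  0.234] turn [ 0.0004 -0.0001 -0.0002]
```

View pics/s10c.png

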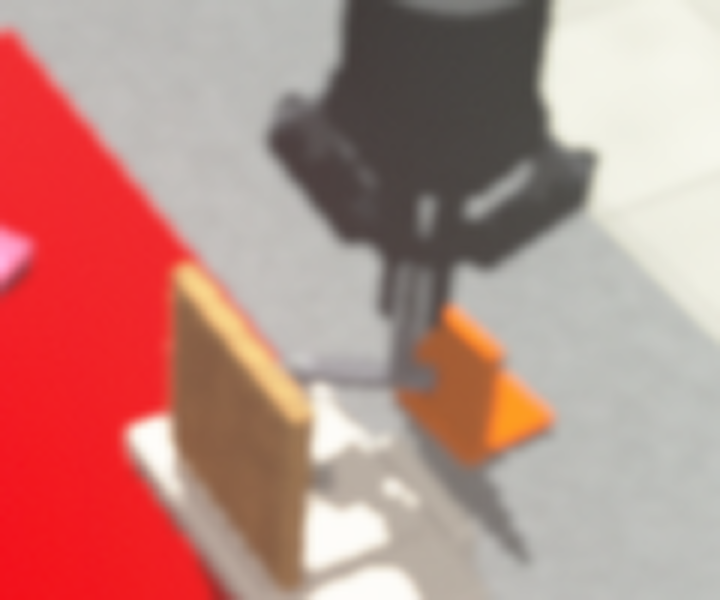

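The button is turning with the finger: its bar now runs from (350,171) to (371,173) in the side view. Continuing along the arc.

```bash
python3 -m inch '[[0.004,0.002,0.03,0,0,0],[0.004,0.002,0.06,0,0,0],[0.004,-0.005,0.095,0,0,0],[0.004,-0.015,0.13,0,0,0],[0.004,-0.026,0.165,0,0,0]]'
python3 -m inch '[[0,-0.012,0.02,0,0,0],[0,-0.025,0.035,0,0,0],[0,-0.035,0.052,0,0,0],[0,-0.044,0.067,0,0,0]]'
python3 - <<'E'
from h import *
need([.67,.0284,.141],-.785)
s=manip.grab_frame("side")[...,::-1];crop(s,300,110,120,100,6,"pics/s11c.png")
t=manip.grab_frame("top")[...,::-1];crop(t,260,90,120,100,6,"pics/t11c.png")
E
```

```text
t: 15.72
ee_pos: [0.6814, 0.0304, 0.1412]
ee_rot: [[-0.0, 0.708, -0.706], [-0.0, -0.706, -0.708], [-1.0, 0.0, 0.0]]
contact_force: [1.4, 0.7, 0.1]
opening: -0.0
t: 16.23
ee_pos: [0.6695, 0.0281, 0.1412]
ee_rot: [[-0.0, 0.708, -0.706], [0.0, -0.706, -0.708], [-1.0, -0.0, 0.0]]
contact_force: [1.3, 0.8, 0.5]
opening: 0.0001
t 16.23 pos [0.6695 0.0281 0.1412] F [1.32 0.81 0.54] open 0.0001 shift [ 0.001  0.001 -0.004] turn [0.0004 0.     0.    ]
```

View pics/s11c.png

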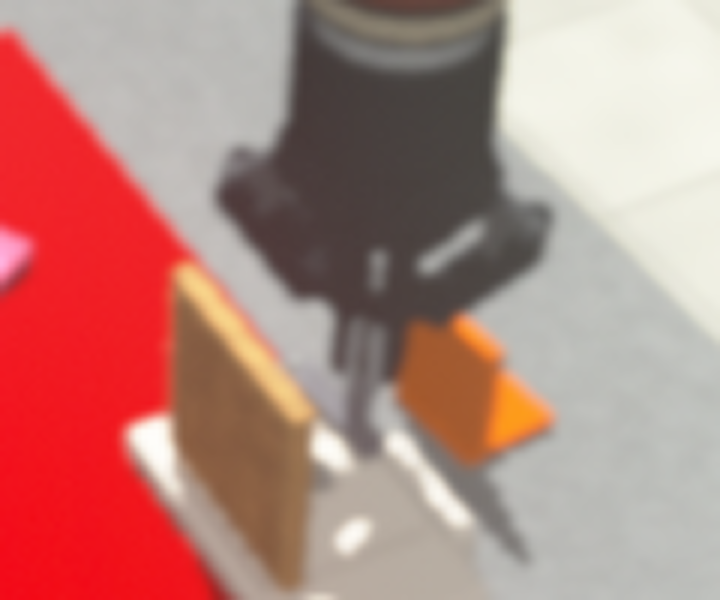

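View pics/t11c.png

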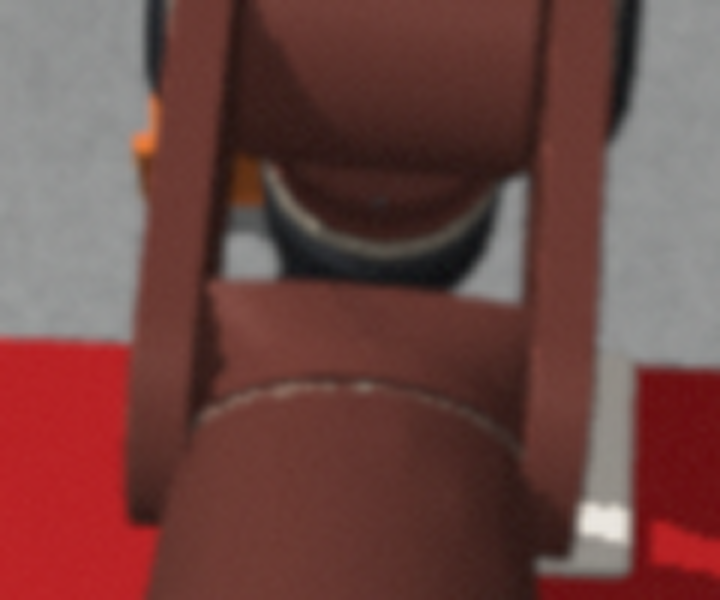

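```bash
python3 -m inch '[[0,-0.006,0.006,0,0,0],[0,-0.009,0.01,0,0,0]]'
python3 -m inch '[[0,0,-0.03,0,0,0],[0,0,-0.08,0,0,0],[0,0,-0.13,0,0,0],[-0.1,0,-0.15,0,0,0],[-0.4,0,-0.15,0,0,0],[-0.7,0,-0.15,0,0,0],[-1,0,-0.15,0,0,0],[-1,0,-0.15,0,0,0]]'
python3 - <<'E'
from h import *
s=manip.grab_frame("side")[...,::-1];crop(s,290,130,110,90,7,"pics/s12c.png")
E
```

```text
t: 16.58
ee_pos: [0.6673, 0.0279, 0.1411]
ee_rot: [[-0.001, 0.708, -0.706], [-0.0, -0.706, -0.708], [-1.0, -0.0, 0.001]]
contact_force: [0.5, 0.3, 0.2]
opening: -0.0002
t: 17.58
ee_pos: [0.6857, 0.044, 0.2992]
ee_rot: [[0.011, 0.708, -0.706], [-0.001, -0.706, -0.708], [-1.0, 0.008, -0.007]]
contact_force: [-1.0, -0.5, -0.7]
opening: 0.0002
```

View pics/s12c.png

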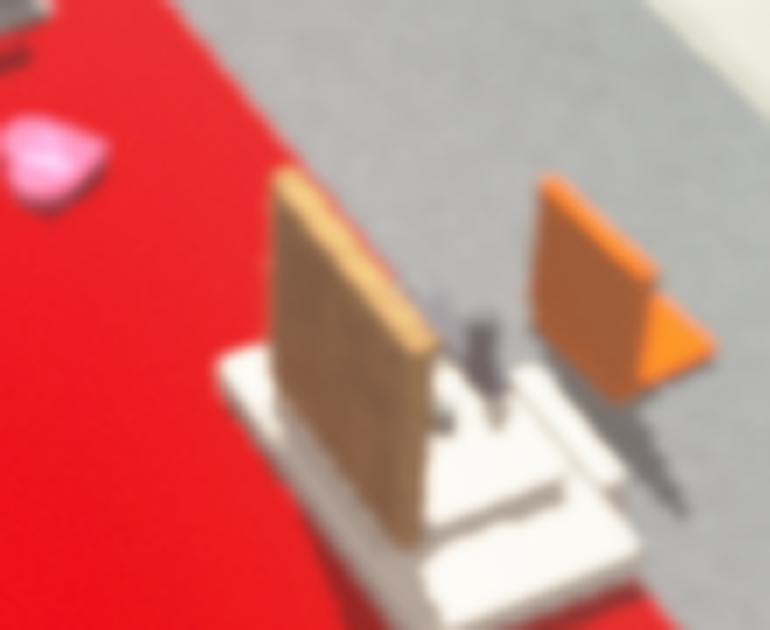

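Bar now lies across the foot, with the peg top at about (358,176). Moving the arm aside for a top view.

```bash
python3 -m inch '[[0,-0.15,-0.15,0,0,0],[0,-0.35,-0.35,0,0,0],[0,-0.6,-0.6,0,0,0],[0,-0.85,-0.85,0,0,0],[0,-1,-1,0,0,0],[0,-1,-1,0,0,0]]'
python3 - <<'E'
from h import *
print("peg side",onz("side",(np.array([[483.,326]])+.5)/7-.5+[290,130],.13))
t=manip.grab_frame("top")[...,::-1];cv2.imwrite("pics/t13.png",t);crop(t,280,110,120,100,6,"pics/t13c.png")
E
```

```text
t: 18.38
ee_pos: [0.6832, 0.2584, 0.2935]
ee_rot: [[0.003, 0.711, -0.703], [-0.001, -0.703, -0.711], [-1.0, 0.003, -0.001]]
contact_force: [0.3, -0.7, -0.6]
opening: 0.0001
peg side [[0.65392927 0.01133124 0.13      ]]
```

View pics/t13c.png

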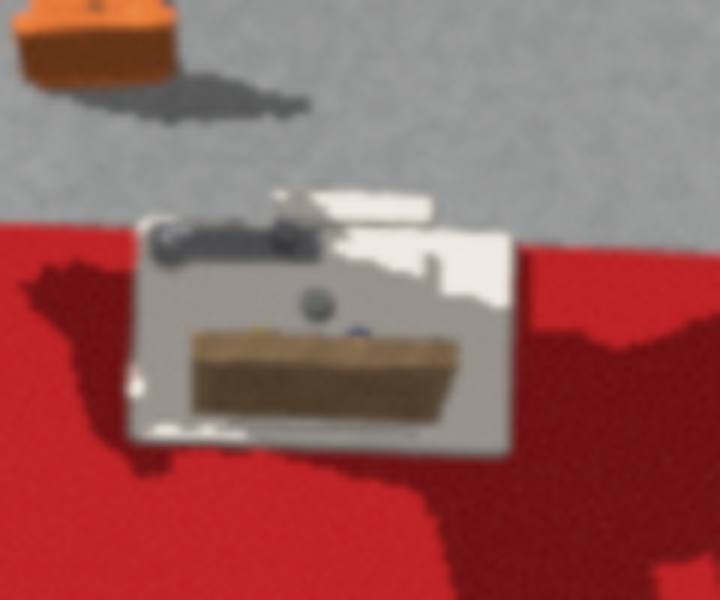

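View pics/t13.png

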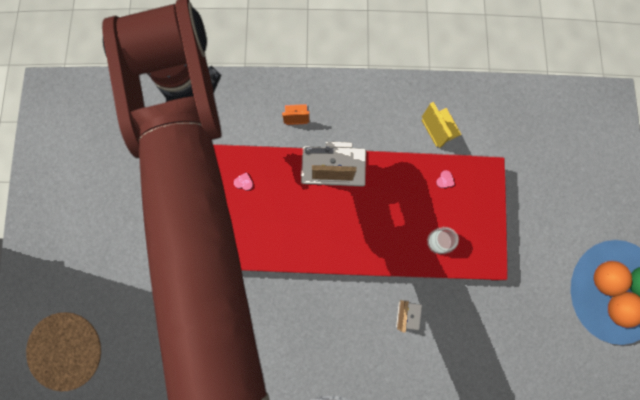

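The top view shows the bar parallel to the slot across the foot (peg at about (328,149)), with the stud in the hole at (333,160). The board is square and on the robot's side, and the jar and hearts haven't moved. Handing in.

Run:
```python
from h import *
manip.close_job();print(manip.observe()["t"])
```

```text
the job is handed in; nothing more can be done
the job is handed in; nothing more can be done
```

The cork note board is back on the clamp with the turn button swung across its foot, and the job was handed in at about 18.4 s of the 72 s allowed.

- **Fitting the board:** I touched the foot to the stud at about 5 N and nudged it roughly 4 mm towards the far edge until the hole dropped over. The foot came flush at the height I had predicted (TCP z 0.167 m), again with about 5 N. These are end-of-move readings, well below the 35 N limit.
- **Turn button:** I pushed the peg round its arc with the fingers shut, at about 1–2 N, then pulled clear.
- **Last pictures:** The stud shows through the hole and the board stands square and upright on the robot's side. The bar lies about parallel to the slot; I read that as about 1.5 rad by eye and did not compute it.
- **Bystanders:** The jar and both hearts look unmoved. The arm hid the can opener in the last top view, so I couldn't check it there, but no commanded path went near it.
- **Disagreement:** The two cameras differed by about 1–3 mm on the hole and stud positions. Feeling for the stud made up for that.

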